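Change the filter set of a solder-fume extractor

TASK

Change the filters of the fume extractor: press the front of its hatch to unlatch it, put the brown spent filter flat in the red tray, and layer all the new filters lying on the bench in a neat centred stack on the ringed seat in the extractor, black carbon lowest, white fine filter above it, blue pre-filter on top (there may be only two of the three). Then swing the hatch shut and press it again until it stays latched, and leave the other things on the bench alone.

Things in the scene. Friction and masses are not known exactly. Their poses are not given: they have to be found in the camera images.
- extractor: the fume extractor, a white plastic box 230 mm (x) by 200 mm (y) by 112 mm tall, fixed to the bench, front (louvres, switch) to its -x; origin at the centre of its underside. Its upper part is an open filter bay 175 mm (x) by 180 mm (y) between 10 mm walls, rim 112 mm and floor 50 mm above the bench, closed by the grey hatch
- seat (a point): centre of the top face of the aluminium support plate in the bay (120 mm square, top 55 mm above the bench, marked with an orange ring 105 mm in inner diameter); axes as the extractor's. The bay walls stand 87 mm from it to front and back and 90 mm to either side
- hatch (a joint): hatch angle (rad): 0 shut, latched, level; about -0.04 pressed to the stop; 1.75 fully open, leaning a little back. Push-push latch: each press to the stop (beyond -0.035), then letting go, changes it over; a shorter press does nothing. Freed, a damped spring opens it fully within 4 s and holds it. To shut, push it round its whole arc (1 to 3 N, near the end up to 8), past 0 to the stop, let go: it returns to 0 and stays
- press_mark (a point): centre of the orange press mark, a 24 mm dot on the hatch's outer face near its front edge, 205 mm from the hinge; it moves with the hatch. The latch is under it: pressing here goes down 8 mm with 1 to 3 N to a slightly yielding stop
- hatch_hinge (a point): middle of the hinge axis, level along the extractor's y axis behind the bay, 122 mm above the bench. The hatch is a grey plate 229 mm long from here, 200 mm wide, 6 mm thick; the axis lies in the plane of its underside, so its outer face is 6 mm off the axis. Open, it stands up to 350 mm above the bench
- carbon: new carbon filter, black; flat disc 100 mm across, 18 mm tall, rim 6 mm wide. Its top is dished to 6 mm above the underside and spanned by a grip bar 12 mm wide along its own x axis, level with the rim, with 38 mm free on either side for a finger: pick it by the bar from above. Origin: centre of the underside, z up. None if absent from this set
- fine: new fine filter, white with white pleats; flat disc 100 mm across, 18 mm tall, rim 6 mm wide. Its top is dished to 6 mm above the underside and spanned by a grip bar 12 mm wide along its own x axis, level with the rim, with 38 mm free on either side for a finger: pick it by the bar from above. Origin: centre of the underside, z up. None if absent from this set
- pre: new pre-filter, blue rim with pale grey-blue mesh; flat disc 100 mm across, 18 mm tall, rim 6 mm wide. Its top is dished to 6 mm above the underside and spanned by a grip bar 12 mm wide along its own x axis, level with the rim, with 38 mm free on either side for a finger: pick it by the bar from above. Origin: centre of the underside, z up. None if absent from this set
- spent: the spent filter, brown, same shape as the new ones (100 mm across, 18 mm tall, grip bar 12 mm wide along its x axis); it starts in the extractor on the support plate, under the shut hatch. Origin: centre of the underside
- tray: red tray, fixed, 170 mm square and 35 mm tall with walls and floor 5 mm thick, empty at first; origin at the centre of its underside
- spool: bystander: aluminium reel of solder wire standing on end, 60 mm across, 46 mm tall; origin at the centre of its underside
- flux_tin: bystander: flux tin with a green lid, 70 mm across, 24 mm tall; origin at the centre of its underside
- phone: bystander: black phone, 150 by 72 by 9 mm, lying flat; origin at the centre of its underside, long side along its x axis
Things that resemble listed ones, but are neither listed nor needed, are in the scene too. There is more than one size of the tray; the one meant has the size given above.

How it is judged:
On the way, in this order (a step that is already met when the one before it is completed fails the run):
1. the hatch has been pressed free and stands open (value of joint hatch above 1.2 rad), for 0.2 s.
2. with the hatch open and the spent filter out of the bay, all the new filters are layered on the seat, each within 10 mm of its centre, in the order carbon, fine, pre from below (horizontal distance between each of carbon, fine, pre and seat below 0.01 m and z of carbon in the frame of seat between -0.004 and 0.045 m and angle between each of carbon, fine, pre's own z axis and vertical below 0.06 rad and linear speed of each of carbon, fine, pre below 0.03 m/s and z of fine in the frame of seat between -0.004 and 0.045 m and z of pre in the frame of seat between -0.004 and 0.045 m and z of each of fine, pre in the frame of carbon above 0.012 m and z of pre in the frame of fine above 0.012 m and value of joint hatch above 0.8 rad and horizontal distance between spent and seat above 0.1 m), for 0.2 s.
3. the hatch has been pushed shut and pressed, and is latched level (value of joint hatch between -0.012 and 0.015 rad and contact force between each of the arm, the fingers and extractor below 0.5 N), for 0.4 s.
At the end, for the whole second after the job is handed in: Every new filter lies flat and at rest on the stack in the extractor, its centre within 10 mm of the seat's centre, carbon below fine below pre; the spent filter lies flat in the red tray; the hatch is shut and latched (between -0.012 and 0.015 rad) (horizontal distance between each of carbon, fine, pre and seat below 0.01 m and z of carbon in the frame of seat between -0.004 and 0.045 m and angle between each of carbon, fine, pre's own z axis and vertical below 0.06 rad and linear speed of each of carbon, fine, pre, spent below 0.03 m/s and z of fine in the frame of seat between -0.004 and 0.045 m and z of pre in the frame of seat between -0.004 and 0.045 m and z of each of fine, pre in the frame of carbon above 0.012 m and z of pre in the frame of fine above 0.012 m and horizontal distance between spent and tray below 0.045 m and height (world z) of spent below 0.02 m and angle between spent's own z axis and vertical below 0.1 rad and value of joint hatch between -0.012 and 0.015 rad); the robot touches nothing.
It fails at once if the solder reel is moved by more than 30 mm (distance of spool from where it was at the start of the episode above 0.03 m).
It fails at once if the flux tin is moved by more than 30 mm (distance of flux_tin from where it was at the start of the episode above 0.03 m).
It fails at once if the phone is moved by more than 30 mm (distance of phone from where it was at the start of the episode above 0.03 m).
Of carbon, fine, pre only 2 to 3 are there at a start; the rules pass over those that are not, and their reading is None.
At some moment in a run one of carbon, fine, pre may be knocked a few centimetres aside while the robot is not near it.
It also fails if it takes over 210 s, if anything falls off the work surface, if the arm or the gripper's body presses on something with over 40 N, if the wrist force passes 120 N, or if a joint passes its speed limit or range.

ROBOT

A 7-joint arm with a two-finger parallel gripper is mounted at the origin on the work surface. World frame = base frame: x ahead of the robot, y to its left, z up, the work surface at z = 0. Lengths are in m, angles in rad, forces in N, time in s.
With the tool pointing down it reaches from about 0.35 to 0.9 m from the base axis. Payload 7.2 kg.
Tool frame: the origin (TCP) lies at the very end of the fingers, on their centre line; the grasp point (between the pads) lies 19 mm behind it; z points along the fingers, y is the line along which they close (so a half turn about z gives the same grasp; the last joint's range is limited). The gripper opens to 88 mm and grips with 3 to 60 N. Pads are 20 mm wide; open, the fingers measure 115 mm over their backs; the gripper's body (75 mm by 178 mm) begins 61 mm behind the grasp point.
Start: joints at [1.069, 0.411, -0.013, 1.596, 0.006, 1.134, -0.082], TCP at [0.263, -0.567, 0.223] pointing down, gripper open.
Joint ranges: [-2.95, 2.95], [-0.29, 1.99], [-1.47, 1.44], [0.14, 2.54], [-1.03, 4.17], [0.13, 1.85], [-2.86, 2.86]. Speed limits (rad/s): [2.39, 2.39, 3.01, 3.01, 3.14, 3.14, 3.14].

INTERFACE

Orientations are given as a 3x3 rotation matrix whose columns are the frame's x, y, z axes.
In Python, from cell import status, vision, order gives the robot as it stands.
- The arm moves only by the tool servo_tool, never from a script. Its argument "rows" is a list of rows, each a list of 6 numbers: the shift along the tool's x, y, z in m, then the turn, a rotation vector about the tool's x, y, z in rad. In form: [[dx, dy, dz, rx, ry, rz], ...]. A call has 1 to 10 rows; each row shifts and turns the commanded pose from where the row before left it, along the tool's axes as they then stand; what a row does not reach is not made up. A row lasts 1/8 s, in which the tool goes at most 62.5 mm and 10.7 degrees, less where a joint would pass 70% of its speed; a pose out of reach is approached as far as the arm can. A call is refused whole if a number of a shift passes 0.0625 or a number of a turn 0.188, either way. A call with a gripper value outside its range is refused whole. "grip" is the finger opening in m, from 0 to 0.0878, set as the call begins (left out, the last holds). The fingers move at their own pace and stop on an object; "grip_force" is the grip in N (left out, the last holds). Time passes only in rows, so rows that do not move let the fingers close. It gives the time, the measured TCP pose, the force, the opening and the grip force at its end, in the units of the state.
- status.read_state(): the state, without advancing time (a new reading comes with each control period).
- vision.read_camera(name): name is "scene" or "top" or "wrist"; returns the picture (420x560x3 uint8, red, green, blue); there is no depth.
- vision.camera_model(name): a dict with "K" (3x3 intrinsics, pixels), "camera_from_world" (4x4, takes a point from world to camera coordinates); the wrist camera has in their place "mount" (4x4, takes a point from camera to tool coordinates, whose origin is the TCP and whose axes are the flange's). Camera axes: x right, y up, looking along -z (the intrinsics and any distortion apply to the point x, -y, -z); pixel columns grow to the right and rows downward; lengths in m; the calibration is good to about 2 mm. A picture is of the moment at which its call begins: read the wrist's pose just before it. camera_model takes no time and is no camera call.
- order.hand_in(): hands the job in; it is judged then, once.
The state is a dict: "time": time; "qpos": joint angles; "qd": joint speeds; "joint_efforts": joint torques, N m; "eef_pos": TCP position; "eef_rot": TCP orientation; "ft_force": force on the tool from outside, world axes, zero at the start; "moment": the same for the moment, N m; "width": finger opening in m; "finger_force": force on a finger pad.
Only numpy, scipy, OpenCV 4.12 (cv2) and the standard library are available. Lean on these libraries where they do the work, as an engineer would, in place of code of your own. Each camera call takes 0.05 s, during which the arm holds its last target. There are 200 camera calls.

## Working session

There is one attempt and no reset: what is moved stays moved. The work goes in short steps, Python scripts to look and compute and a tool call to move; the robot and the scene stay as the last step left them, time stands still between calls to the robot, and variables do not carry over. Pictures are saved under pics/ and viewed, at most 14 in all, crops included, and the job is handed in when it is done.

Besides the shell and the picture viewer there is one more tool, called after "Call:" by a JSON object that holds its "method" and its "body", one argument or row to a line. servo_tool: Moves the arm, as the interface text tells. Its arguments: {"type":"object","properties":{"rows":{"type":"array","items":{"type":"array","items":{"type":"number"}}},"grip":{"type":"number"},"grip_force":{"type":"number"}},"required":["rows"]}

```bash
ls; mkdir -p pics
python3 - <<'E'
from cell import status, vision
import cv2,numpy as np
np.set_printoptions(precision=4,suppress=True)
for n in ["scene","top"]:
    im=vision.read_camera(n); cv2.imwrite(f"pics/{n}0.png",im[:,:,::-1])
    print(n,vision.camera_model(n))
print(vision.camera_model("wrist"))
print(status.read_state())
E
```

```text
pics
scene {'K': array([[503.4202,   0.    , 285.7709],
       [  0.    , 503.4202, 209.4284],
       [  0.    ,   0.    ,   1.    ]]), 'camera_from_world': array([[ 0.2393,  0.9709,  0.0116, -0.2498],
       [-0.6319,  0.1466,  0.761 ,  0.2726],
       [ 0.7372, -0.1894,  0.6486, -1.8083],
       [ 0.    ,  0.    ,  0.    ,  1.    ]])}
top {'K': array([[403.9114,   0.    , 271.084 ],
       [  0.    , 403.9114, 212.785 ],
       [  0.    ,   0.    ,   1.    ]]), 'camera_from_world': array([[ 0.0283, -0.9993,  0.0249,  0.0667],
       [ 0.9837,  0.0323,  0.1771, -0.5752],
       [-0.1778,  0.0195,  0.9839, -1.344 ],
       [ 0.    ,  0.    ,  0.    ,  1.    ]])}
{'K': array([[300.5941,   0.    , 281.9927],
       [  0.    , 300.5941, 214.1671],
       [  0.    ,   0.    ,   1.    ]]), 'mount': array([[-0.0013,  0.9663,  0.2573,  0.0703],
       [ 1.    ,  0.0011,  0.0011, -0.0008],
       [ 0.0008,  0.2573, -0.9663, -0.1621],
       [ 0.    ,  0.    ,  0.    ,  1.    ]])}
{'time': 0.1, 'qpos': array([ 1.0688,  0.4118, -0.0127,  1.5969,  0.0056,  1.1343, -0.0822]), 'qd': array([ 0.0014, -0.0021,  0.0001, -0.0038, -0.0002,  0.0021,  0.0005]), 'joint_efforts': array([  0.0032, -58.91  ,   0.6442, -29.171 ,  -0.0537,   0.0145,
         0.0001]), 'eef_pos': array([ 0.2625, -0.5667,  0.2219]), 'eef_rot': array([[ 0.9074,  0.4203, -0.0007],
       [ 0.4203, -0.9074,  0.0012],
       [-0.0001, -0.0014, -1.    ]]), 'ft_force': array([ 0.0874,  0.392 , -0.1509]), 'moment': array([ 0.1046, -0.017 , -0.0465]), 'finger_force': 0.0, 'width': 0.08786636158963673}
```

View pics/scene0.png

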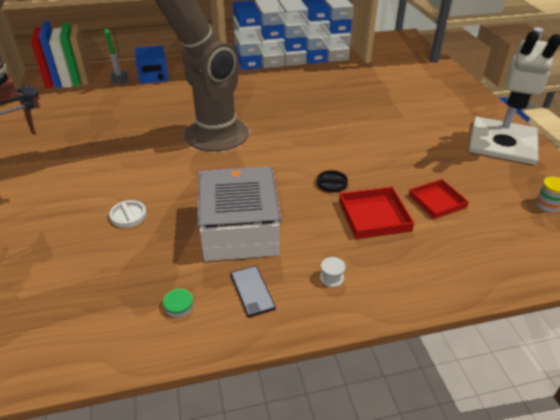

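View pics/top0.png

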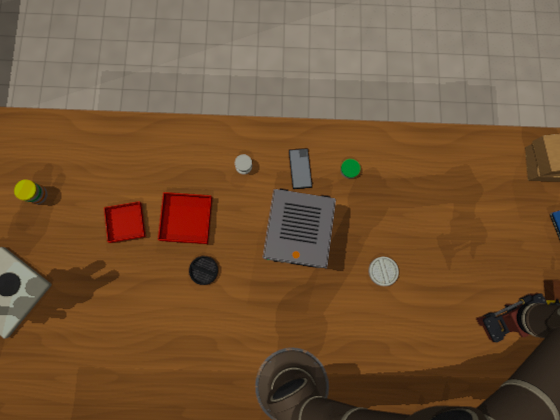

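The scene view shows the extractor (press mark about (236,173)), white filter (128,213), black (332,181), large tray (375,212), and no blue filter. The top view shows the mark at (296,254), black (204,270), white (384,271) and large tray (186,218).

```bash
cat > h.py <<'E'
from cell import status, vision
import cv2,numpy as np
np.set_printoptions(precision=4,suppress=True)
def grab(n):
    "picture(rgb), K, camera centre, R(world from cam)"
    m=vision.camera_model(n); 
    if n=="wrist":
        s=status.read_state(); T=np.eye(4);T[:3,:3]=s["eef_rot"];T[:3,3]=s["eef_pos"]; W=T@m["mount"]
    else: W=np.linalg.inv(m["camera_from_world"])
    return vision.read_camera(n),(m["K"],W)
def ray(c,p):
    K,W=c; x=np.linalg.solve(K,[p[0],p[1],1.]); d=W[:3,:3]@(x*[1,-1,-1]); return W[:3,3],d/np.linalg.norm(d)
def plane(c,p,z):
    o,d=ray(c,p); return o+d*(z-o[2])/d[2]
def tri(c1,p1,c2,p2):
    o,d=ray(c1,p1);q,e=ray(c2,p2); t=np.linalg.lstsq(np.c_[d,-e],q-o,rcond=None)[0]
    a,b=o+d*t[0],q+e*t[1]; return (a+b)/2,np.linalg.norm(a-b)
def proj(c,X):
    K,W=c; v=np.linalg.inv(W)@np.r_[X,1]; v=v[:3]*[1,-1,-1]; u=K@v; return u[:2]/u[2]
def blobs(im,lo,hi,box=None,amin=30):
    "HSV mask -> list of (centroid, area, contour), biggest first"
    m=cv2.inRange(cv2.cvtColor(im,cv2.COLOR_RGB2HSV),np.array(lo),np.array(hi))
    if box: k=np.zeros_like(m); x0,y0,x1,y1=box; k[y0:y1,x0:x1]=255; m&=k
    m=cv2.morphologyEx(m,cv2.MORPH_CLOSE,np.ones((3,3)))
    cs=[c for c in cv2.findContours(m,cv2.RETR_EXTERNAL,cv2.CHAIN_APPROX_NONE)[0] if cv2.contourArea(c)>amin]
    cs.sort(key=cv2.contourArea,reverse=True)
    out=[]
    for c in cs:
        M=cv2.moments(c); out.append((np.array([M['m10'],M['m01']])/M['m00'],M['m00'],c))
    return out
ORANGE=((6,180,150),(16,255,255))
def tool(dw):  # world shift -> tool shift
    return status.read_state()["eef_rot"].T@np.array(dw)
E
python3 - <<'E'
from h import *
S,cs=grab("scene");T,ct=grab("top")
def show(name,lo,hi,bs,bt):
    a=blobs(S,lo,hi,bs);b=blobs(T,lo,hi,bt)
    p,q=a[0],b[0]
    print(name,p[0],p[1],q[0],q[1],"tri",*tri(cs,p[0],ct,q[0]))
    return p,q
show("mark",*ORANGE,(215,160,260,185),(280,240,315,265))
p,q=show("carbon",(0,0,0),(180,255,60),(310,165,355,195),(185,252,225,290))
print(plane(ct,q[0],.012))
p,q=show("fine",(0,0,140),(180,70,255),(100,195,155,232),(362,250,405,292))
print(plane(ct,q[0],.014))
p,q=show("tray",(0,180,60),(6,255,255),(335,180,415,240),(155,185,215,250))
print(cv2.minAreaRect(q[2]),plane(ct,q[0],.02)); 
r=cv2.boxPoints(cv2.minAreaRect(q[2])); print([plane(ct,x,.035)[:2] for x in r])
g=blobs(T,(0,0,60),(180,60,200),(255,180,345,275),300)
for x in g: 
  b=cv2.boxPoints(cv2.minAreaRect(x[2])); print("hatch",x[0],x[1],[plane(ct,y,.125)[:2] for y in b])
E
```

```text
Traceback (most recent call last):
IndexError: list index out of range
```

```bash
sed -i 's/ORANGE=.*/ORANGE=((6,150,120),(18,255,255))/; s/amin=30/amin=8/' h.py
python3 - <<'E'
from h import *
S=cv2.imread("pics/scene0.png")[:,:,::-1].copy();T=cv2.imread("pics/top0.png")[:,:,::-1].copy()
def cam(n):
    m=vision.camera_model(n);return m["K"],np.linalg.inv(m["camera_from_world"])
cs,ct=cam("scene"),cam("top")
print(cv2.cvtColor(S,cv2.COLOR_RGB2HSV)[171:176,234:239].reshape(-1,3)[::6], cv2.cvtColor(T,cv2.COLOR_RGB2HSV)[252:257,294:299].reshape(-1,3)[::6])
def show(name,lo,hi,bs,bt):
    a=blobs(S,lo,hi,bs);b=blobs(T,lo,hi,bt)
    if not a or not b: print(name,len(a),len(b));return None,None
    p,q=a[0],b[0]
    print(name,p[0],p[1],q[0],q[1],"tri",*tri(cs,p[0],ct,q[0]))
    return p,q
show("mark",*ORANGE,(215,160,260,185),(280,240,315,265))
p,q=show("carbon",(0,0,0),(180,255,60),(310,165,355,195),(185,252,225,290))
print(plane(ct,q[0],.012))
p,q=show("fine",(0,0,140),(180,70,255),(100,195,155,232),(362,250,405,292))
print(plane(ct,q[0],.014))
p,q=show("tray",(0,180,60),(6,255,255),(335,180,415,240),(155,185,215,250))
print(cv2.minAreaRect(q[2]),plane(ct,q[0],.02)); 
r=cv2.boxPoints(cv2.minAreaRect(q[2])); print([plane(ct,x,.035)[:2] for x in r])
g=blobs(T,(0,0,60),(180,60,200),(255,180,345,275),300)
for x in g: 
  b=cv2.boxPoints(cv2.minAreaRect(x[2])); print("hatch",x[0],x[1],[plane(ct,y,.125)[:2] for y in b])
E
```

```text
[[ 12 132 191]
 [ 15 204 215]
 [ 16 231 219]
 [ 15 204 215]
 [ 11 129 190]] [[ 17 255 164]
 [ 16 255 168]
 [ 16 255 168]
 [ 16 255 168]
 [ 17 255 164]]
mark [235.4689 163.0374] 263.0 [295.5484 254.1452] 31.0 tri [0.4243 0.007  0.1613] 0.0010525540013980586
carbon [331.6015 181.1786] 483.5 [203.5279 269.9516] 647.5 tri [0.3725 0.3127 0.0077] 0.002975029394400111
[0.372  0.3107 0.012 ]
fine [127.9248 212.7483] 718.5 [383.5338 270.773 ] 591.0 tri [ 0.3877 -0.3114  0.0115] 0.005203247255163059
[ 0.3874 -0.3134  0.014 ]
tray [375.1088 212.2944] 2714.0 [184.6374 217.8083] 2313.5 tri [0.5518 0.388  0.0141] 0.001977342386439733
((184.55584716796875, 217.71829223632812), (50.65665054321289, 48.94672393798828), 4.085616588592529) [0.5505 0.3859 0.02  ]
[array([0.4671, 0.4701]), array([0.6387, 0.4713]), array([0.6317, 0.2944]), array([0.46 , 0.297])]
hatch [299.6129 228.3701] 4346.5 [array([0.4108, 0.1086]), array([0.6415, 0.0795]), array([ 0.6147, -0.1315]), array([ 0.3849, -0.0959])]
```

Run:
```python
from h import *
def cam(n):
    m=vision.camera_model(n);return m["K"],np.linalg.inv(m["camera_from_world"])
cs,ct=cam("scene"),cam("top")
m=plane(ct,(295.55,254.1),.128); print(m, tri(cs,(235.6,173),ct,(295.55,254.1)))
s=status.read_state(); g=m+[0,0,.09]-s["eef_pos"]; print(g,s["eef_rot"].T@g)
```

```text
[0.427  0.0037 0.128 ] (array([0.427 , 0.0047, 0.1296]), np.float64(0.0019078773065083394))
[ 0.1644  0.5705 -0.0041] [ 0.389  -0.4486  0.0045]
```

Call:
{"method": "servo_tool", "body": {
  "rows": [
    [0.039,-0.045,0,0,0,0],
    [0.039,-0.045,0,0,0,0],
    [0.039,-0.045,0,0,0,0],
    [0.039,-0.045,0,0,0,0],
    [0.039,-0.045,0,0,0,0],
    [0.039,-0.045,0,0,0,0],
    [0.039,-0.045,0,0,0,0],
    [0.039,-0.045,0,0,0,0],
    [0.039,-0.045,0,0,0,0],
    [0.039,-0.045,0,0,0,0]
  ],
  "grip": 0
}}

```text
time: 1.45
eef_pos: [0.4277, 0.0069, 0.2229]
eef_rot: [[0.908, 0.42, 0.001], [0.42, -0.908, -0.0], [0.001, 0.001, -1.0]]
ft_force: [1.8, -0.9, -1.0]
width: 0.0002
finger_force: 0.0
```

Call:
{"method": "servo_tool", "body": {
  "rows": [
    [0,0,0,0,0,0.14],
    [0,0,0,0,0,0.14],
    [0,0,0,0,0,0.14],
    [0,0,0,0,0,0.14],
    [0,0,0,0,0,0],
    [0,0,0,0,0,0]
  ]
}}

```text
time: 2.2
eef_pos: [0.4274, 0.0051, 0.2226]
eef_rot: [[0.992, -0.123, 0.0], [-0.123, -0.992, -0.0], [0.0, 0.0, -1.0]]
ft_force: [0.6, 0.4, -0.3]
width: 0.0002
finger_force: 0.0
```

Run:
```python
from h import *
W,cw=grab("wrist"); cv2.imwrite("pics/w1.png",W[:,:,::-1])
for b in blobs(W,*ORANGE)[:4]: print(b[:2],plane(cw,b[0],.128))
s=status.read_state(); print(s["time"],s["eef_pos"],s["eef_rot"],s["qpos"],s["ft_force"])
```

```text
(array([447.4834, 138.8205]), 8853.5) [ 0.476 -0.138  0.128]
(array([ 38.5398, 131.1655]), 6415.0) [0.524  0.1963 0.128 ]
(array([526.9796,  10.7506]), 1088.0) [ 0.5625 -0.1955  0.128 ]
(array([539.2768, 235.8264]), 386.0) [ 0.3801 -0.2214  0.128 ]
2.25 [0.4274 0.0051 0.2226] [[ 0.9924 -0.1233 -0.    ]
 [-0.1233 -0.9924 -0.0001]
 [-0.      0.0001 -1.    ]] [ 0.2947  0.0993 -0.4454  2.0211  0.0499  1.0314 -1.8689] [ 0.2971 -0.6908  0.593 ]
```

View pics/w1.png

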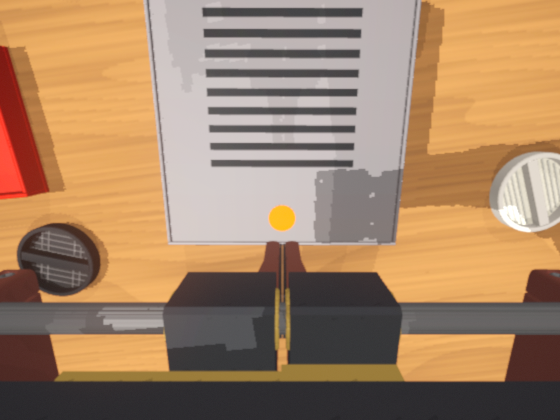

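The wrist view shows the mark at (282,218) ahead of the closed fingers; the hatch aligns with the tool.

Run:
```python
from h import *
m=vision.camera_model("wrist");s=status.read_state();T=np.eye(4);T[:3,:3]=s["eef_rot"];T[:3,3]=s["eef_pos"];cw=(m["K"],T@m["mount"])
X=plane(cw,(282,218),.128);print(X,s["eef_rot"].T@(X-s["eef_pos"]))
a=np.array([plane(cw,p,.128) for p in ((167,242),(398,242))]);print(a, a.mean(0))
for p in ((152,0),(418,0)): print(plane(cw,p,.128))
```

```text
[0.4254 0.0064 0.128 ] [-0.0021 -0.001   0.0946]
[[ 0.4159  0.1127  0.128 ]
 [ 0.3899 -0.0951  0.128 ]] [0.4029 0.0088 0.128 ]
[0.6043 0.0813 0.128 ]
[ 0.5796 -0.1147  0.128 ]
```

Call:
{"method": "servo_tool", "body": {
  "rows": [
    [0,0,0.03,0,0,0],
    [0,0,0.03,0,0,0],
    [0,0,0.024,0,0,0],
    [0,0,0.006,0,0,0],
    [0,0,0.006,0,0,0],
    [0,0,0.003,0,0,0],
    [0,0,0.002,0,0,0],
    [0,0,0.001,0,0,0],
    [0,0,0.001,0,0,0],
    [0,0,0,0,0,0]
  ]
}}

```text
time: 3.5
eef_pos: [0.4277, 0.0052, 0.12]
eef_rot: [[0.992, -0.126, 0.001], [-0.126, -0.992, -0.0], [0.001, 0.0, -1.0]]
ft_force: [-1.0, -0.8, 5.6]
width: 0.0006
finger_force: 2.6
```

Call:
{"method": "servo_tool", "body": {
  "rows": [
    [0,0,0.001,0,0,0],
    [0,0,0.001,0,0,0],
    [0,0,0,0,0,0],
    [0,0,-0.02,0,0,0],
    [-0.03,0,-0.05,0,0,0],
    [-0.045,0,-0.02,0,0,0],
    [-0.01,0,-0.06,0,0,0],
    [0,0,-0.06,0,0,0],
    [0,0,-0.06,0,0,0],
    [0,0,-0.06,0,0,0]
  ],
  "grip": 0.06
}}

```text
time: 4.75
eef_pos: [0.3426, 0.0158, 0.4498]
eef_rot: [[0.992, -0.126, 0.001], [-0.126, -0.992, -0.001], [0.001, 0.0, -1.0]]
ft_force: [1.2, 0.2, 0.4]
width: 0.0601
finger_force: 0.0
```

Call:
{"method": "servo_tool", "body": {
  "rows": [
    [0,0,0,0,0,0],
    [0,0,0,0,0,0],
    [0,0,0,0,0,0],
    [0,0,0,0,0,0],
    [0,0,0,0,0,0],
    [0,0,0,0,0,0],
    [0,0,0,0,0,0],
    [0,0,0,0,0,0],
    [0,0,0,0,0,0],
    [0,0,0,0,0,0]
  ]
}}

```text
time: 6.0
eef_pos: [0.3431, 0.0158, 0.4476]
eef_rot: [[0.992, -0.126, 0.0], [-0.126, -0.992, -0.0], [0.0, 0.0, -1.0]]
ft_force: [0.5, -0.6, 0.9]
width: 0.0597
finger_force: 0.0
```

Call:
{"method": "servo_tool", "body": {
  "rows": [
    [0,0,0,0,0,0],
    [0,0,0,0,0,0],
    [0,0,0,0,0,0],
    [0,0,0,0,0,0],
    [0,0,0,0,0,0],
    [0,0,0,0,0,0],
    [0,0,0,0,0,0],
    [0,0,0,0,0,0],
    [0,0,0,0,0,0],
    [0,0,0,0,0,0]
  ]
}}

```text
time: 7.25
eef_pos: [0.3431, 0.0158, 0.4476]
eef_rot: [[0.992, -0.126, -0.0], [-0.126, -0.992, 0.0], [-0.0, -0.0, -1.0]]
ft_force: [0.2, -0.1, 0.6]
width: 0.0599
finger_force: 0.0
```

Run:
```python
from h import *
W,cw=grab("wrist"); T,ct=grab("top"); S,_=grab("scene")
cv2.imwrite("pics/m2.png",np.hstack([cv2.resize(W,(400,300)),cv2.resize(T,(400,300))])[:,:,::-1])
cv2.imwrite("pics/w2.png",W[:,:,::-1]);cv2.imwrite("pics/s2.png",S[:,:,::-1]);cv2.imwrite("pics/t2.png",T[:,:,::-1])
s=status.read_state(); print(s["time"],s["eef_pos"],s["eef_rot"],s["qpos"],s["ft_force"])
```

```text
7.4 [0.3431 0.0158 0.4476] [[ 0.992  -0.1259  0.    ]
 [-0.1259 -0.992  -0.    ]
 [ 0.      0.     -1.    ]] [ 0.3474 -0.2004 -0.4129  1.7585 -0.0799  1.567  -1.7549] [ 0.2713 -0.6186  0.1681]
```

View pics/m2.png

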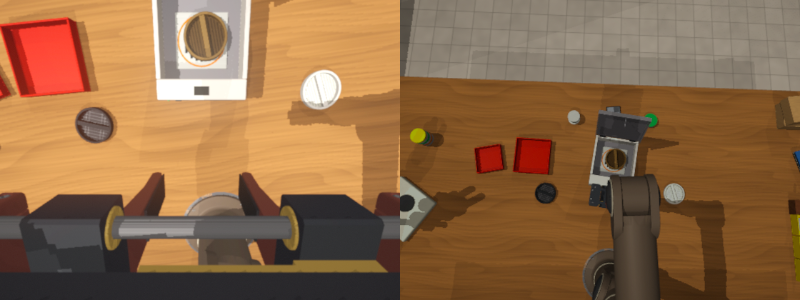

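The hatch is open (wrist view), the spent filter with an angled bar lies off the ring centre, and no blue filter is visible; the tray and both new filters are clear.

Run:
```python
from h import *
W=cv2.imread("pics/w2.png")[:,:,::-1].copy()
m=vision.camera_model("wrist");s=status.read_state();T=np.eye(4);T[:3,:3]=s["eef_rot"];T[:3,3]=s["eef_pos"];cw=(m["K"],T@m["mount"])
hsv=cv2.cvtColor(W,cv2.COLOR_RGB2HSV)
for p in ((283,55),(300,40),(250,60),(135,175),(450,125),(80,80)): print(p,hsv[p[1],p[0]])
cv2.imwrite("pics/w2c.png",cv2.resize(W[0:150,200:360],None,fx=5,fy=5,interpolation=cv2.INTER_CUBIC)[:600,:800,::-1])
```

```text
(283, 55) [ 15 117 142]
(300, 40) [ 15 113 120]
(250, 60) [ 17 105 255]
(135, 175) [  8  55 107]
(450, 125) [  0   0 255]
(80, 80) [  3 196 255]
```

View pics/w2c.png

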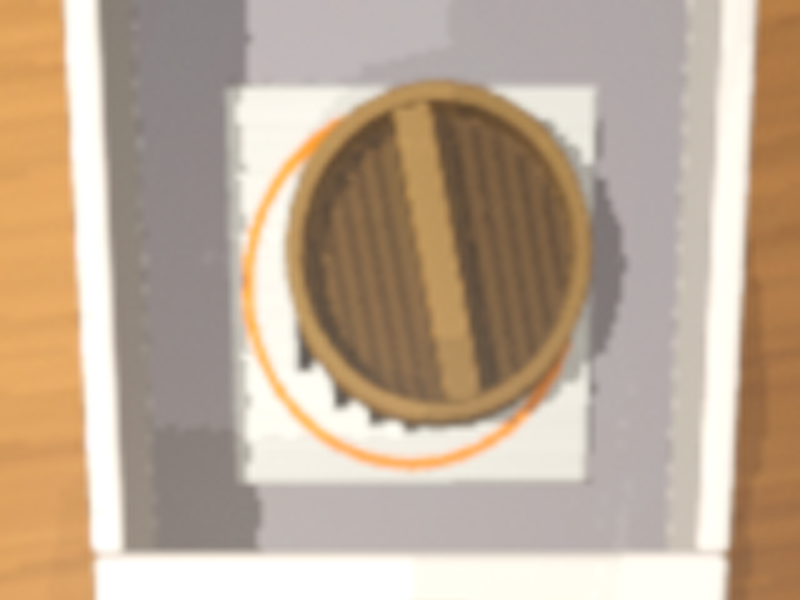

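The crop shows the spent filter centre about (440,252), bar from (412,105) to (463,397), and the plate corners (225,87),(597,87),(588,482),(240,483).

Run:
```python
from h import *
m=vision.camera_model("wrist");s=status.read_state();T=np.eye(4);T[:3,:3]=s["eef_rot"];T[:3,3]=s["eef_pos"];cw=(m["K"],T@m["mount"])
f=lambda x,y,z: plane(cw,(x/5+200,y/5),z)
a,b=f(412,105,.073),f(463,397,.073); d=a-b; print("bar",a,b,np.linalg.norm(d),"yaw",np.arctan2(d[1],d[0]))
print("bar mid",(a+b)/2,"rim",f(440,252,.073))
c=np.array([f(*p,.055) for p in((225,87),(597,87),(588,482),(240,483))]);print(c,c.mean(0))
e=c[0]-c[3];g=c[1]-c[2];print(np.arctan2(e[1],e[0]),np.arctan2(g[1],g[0]))
print("cam",T[:3,3],(T@m["mount"])[:3,3])
```

```text
bar [ 0.5833 -0.0143  0.073 ] [ 0.4967 -0.0202  0.073 ] 0.08682940876141824 yaw 0.06793481215811212
bar mid [ 0.54   -0.0173  0.073 ] rim [ 0.5406 -0.018   0.073 ]
[[ 0.6019  0.0446  0.055 ]
 [ 0.5865 -0.0754  0.055 ]
 [ 0.467  -0.0608  0.055 ]
 [ 0.482   0.0586  0.055 ]] [ 0.5344 -0.0083  0.055 ]
-0.11628274795930671 -0.1213454894670861
cam [0.3431 0.0158 0.4476] [0.4125 0.0077 0.6098]
```

Call:
{"method": "servo_tool", "body": {
  "rows": [
    [0,0,0,0,0,-0.185],
    [0,0,0,0,0,-0.185],
    [0,0,0,0,0,-0.185],
    [0,0,0,0,0,-0.185],
    [0,0,0,0,0,-0.185],
    [0,0,0,0,0,-0.185],
    [0,0,0,0,0,-0.185],
    [0,0,0,0,0,-0.185],
    [0,0,0,0,0,-0.185]
  ],
  "grip": 0.045
}}

```text
time: 8.52
eef_pos: [0.3431, 0.0158, 0.4476]
eef_rot: [[0.026, 1.0, 0.0], [1.0, -0.026, 0.0], [0.0, 0.0, -1.0]]
ft_force: [0.6, 0.2, 0.4]
width: 0.0448
finger_force: 0.0
```

Call:
{"method": "servo_tool", "body": {
  "rows": [
    [0,0,0,0,0,-0.185],
    [0,0,0,0,0,-0.185],
    [0,0,0,0,0,-0.185],
    [0,0,0,0,0,-0.185],
    [0,0,0,0,0,-0.185],
    [0,0,0,0,0,-0.185],
    [0,0,0,0,0,-0.185],
    [0,0,0,0,0,-0.185],
    [0,0,0,0,0,-0.185],
    [0,0,0,0,0,0]
  ]
}}

```text
time: 9.78
eef_pos: [0.3431, 0.0159, 0.4476]
eef_rot: [[-0.998, -0.061, 0.0], [-0.061, 0.998, 0.0], [-0.0, 0.0, -1.0]]
ft_force: [-0.4, 0.2, 0.8]
width: 0.0451
finger_force: 0.0
```

```bash
cat >> h.py <<'E'
def go(X,yaw=None):
    "print shift (tool axes, present attitude) to X and the turn to yaw for tool x"
    s=status.read_state();R=s["eef_rot"];y=np.arctan2(R[1,0],R[0,0])
    print("t",s["time"],"pos",s["eef_pos"],"yaw",y,"q7",s["qpos"][6],"shift",R.T@(np.array(X)-s["eef_pos"]), "turn", None if yaw is None else -((yaw-y+np.pi)%(2*np.pi)-np.pi))
E
python3 -c "
from h import *
go([.54,-.0177,.22],.068+np.pi);print(status.read_state()['qpos'])"
```

```text
t 9.775 pos [0.3431 0.0159 0.4476] yaw -3.080279578927488 q7 1.4582238949533965 shift [-0.1945 -0.0456  0.2276] turn -0.00668692533769466
[-0.1321 -0.209  -0.0427  1.7784 -0.0089  1.572   1.4582]
```

Call:
{"method": "servo_tool", "body": {
  "rows": [
    [-0.039,-0.009,0.045,0,0,0],
    [-0.039,-0.009,0.045,0,0,0],
    [-0.039,-0.009,0.045,0,0,0],
    [-0.039,-0.009,0.045,0,0,0],
    [-0.039,-0.009,0.045,0,0,0],
    [0,0,0,0,0,0],
    [0,0,0,0,0,0]
  ]
}}

```text
time: 10.65
eef_pos: [0.5403, -0.017, 0.223]
eef_rot: [[-0.998, -0.059, -0.0], [-0.059, 0.998, 0.0], [0.0, 0.0, -1.0]]
ft_force: [0.3, 0.8, -0.3]
width: 0.0449
finger_force: 0.0
```

Run:
```python
from h import *
W,cw=grab("wrist");cv2.imwrite("pics/w3.png",W[:,:,::-1]);np.savez("w3.npz",K=cw[0],W=cw[1])
go([.54,-.0177,.22],.068+np.pi)
for p in ([.54,-.0177,.073],[.5833,-.0143,.073],[.4967,-.0202,.073]): print(proj(cw,p))
```

```text
t 10.7 pos [ 0.5406 -0.0168  0.224 ] yaw -3.0813900905379077 q7 1.5831350817838266 shift [ 0.0006 -0.0009  0.004 ] turn -0.007797436948115077
[280.3776 202.2167]
[281.2329 240.7448]
[280.3358 160.9451]
```

View pics/w3.png

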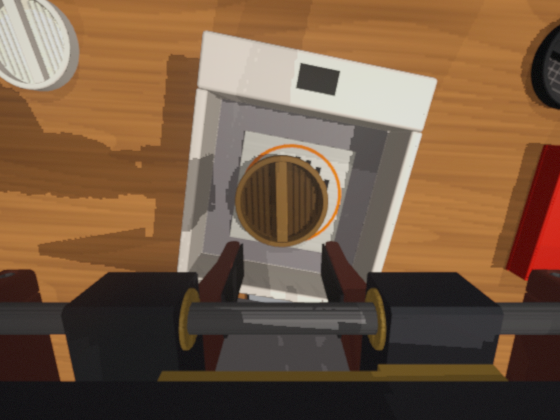

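The bar runs vertically at column 282 between the fingers, rows 160–242, as predicted.

Run:
```python
from h import *
z=np.load("w3.npz");c3=(z["K"],z["W"])
m=vision.camera_model("wrist");T=np.eye(4);T[:3,:3]=[[.992,-.1259,0],[-.1259,-.992,0],[0,0,-1]];T[:3,3]=[.3431,.0158,.4476];c2=(m["K"],T@m["mount"])
print(tri(c2,(288,50.4),c3,(282,201)))
go([.5405,-.0177,.066])
```

```text
(array([ 0.5228, -0.017 ,  0.1464]), np.float64(0.0008221327102457662))
t 10.7 pos [ 0.5406 -0.0168  0.224 ] yaw -3.0813900905379077 q7 1.5831350817838266 shift [ 0.0004 -0.0009  0.158 ] turn None
```

Run:
```python
from h import *
z=np.load("w3.npz");c3=(z["K"],z["W"])
m=vision.camera_model("top");ct=(m["K"],np.linalg.inv(m["camera_from_world"]))
T=cv2.imread("pics/t2.png")[:,:,::-1].copy()
b=blobs(T,(8,60,30),(25,255,200),(280,200,325,245),60)
for x in b[:3]: (c,r,a)=cv2.fitEllipse(x[2]);print(x[0],x[1],c,r,tri(ct,c,c3,(282,201)))
```

```text
[298.9516 223.7801] 879.0 (298.947998046875, 223.79751586914062) (32.40345001220703, 34.6238899230957) (array([ 0.5397, -0.0141,  0.0545]), np.float64(0.0066302240160902685))
```

Call:
{"method": "servo_tool", "body": {
  "rows": [
    [0,-0.001,0.04,0,0,0],
    [0,0,0.04,0,0,0],
    [0,0,0.03,0,0,0],
    [0,0,0.02,0,0,0],
    [0,0,0.015,0,0,0],
    [0,0,0.012,0,0,0],
    [0,0,0,0,0,0]
  ]
}}

```text
time: 11.58
eef_pos: [0.5405, -0.0179, 0.0657]
eef_rot: [[-0.998, -0.062, -0.0], [-0.062, 0.998, 0.0], [0.0, 0.0, -1.0]]
ft_force: [-0.1, -0.6, 0.7]
width: 0.0449
finger_force: 0.0
```

Call:
{"method": "servo_tool", "body": {
  "rows": [
    [0,0,0,0,0,0],
    [0,0,0,0,0,0],
    [0,0,0,0,0,0],
    [0,0,0,0,0,0],
    [0,0,0,0,0,0]
  ],
  "grip": 0,
  "grip_force": 20
}}

```text
time: 12.2
eef_pos: [0.5408, -0.018, 0.0659]
eef_rot: [[-0.998, -0.062, 0.0], [-0.062, 0.998, -0.0], [-0.0, -0.0, -1.0]]
ft_force: [-0.4, -0.1, 3.6]
width: 0.0117
finger_force: 20.0
```

Call:
{"method": "servo_tool", "body": {
  "rows": [
    [0,0,-0.02,0,0,0],
    [0,0,-0.04,0,0,0],
    [0,0,-0.04,0,0,0],
    [0,0,-0.04,0,0,0],
    [0,0,0,0,0,0]
  ]
}}

```text
time: 12.82
eef_pos: [0.5423, -0.018, 0.2086]
eef_rot: [[-0.998, -0.062, 0.006], [-0.062, 0.998, 0.0], [-0.006, -0.0, -1.0]]
ft_force: [0.0, -0.4, -2.4]
width: 0.0117
finger_force: 20.0
```

Call:
{"method": "servo_tool", "body": {
  "rows": [
    [-0.004,0.04,0,0,0,0],
    [-0.005,0.055,0,0,0,0],
    [-0.005,0.055,0,0,0,0],
    [-0.005,0.055,0,0,0,0],
    [-0.005,0.055,0,0,0,0],
    [-0.005,0.055,0,0,0,0],
    [-0.005,0.0565,0,0,0,0],
    [0,0.03,0,0,0,0],
    [0,0,0,0,0,0],
    [0,0,0,0,0,0]
  ]
}}

```text
time: 14.08
eef_pos: [0.5495, 0.3835, 0.2043]
eef_rot: [[-0.998, -0.062, -0.001], [-0.061, 0.998, -0.002], [0.001, -0.002, -1.0]]
ft_force: [-0.8, -0.1, -0.3]
width: 0.0118
finger_force: 20.0
```

Run:
```python
from h import *
W,cw=grab("wrist");cv2.imwrite("pics/w4.png",W[:,:,::-1])
go([.549,.385,.018])
b=blobs(W,(0,180,60),(6,255,255),None,500)
for x in b[:4]: print(x[0],x[1],cv2.boundingRect(x[2]))
```

```text
t 14.125 pos [0.5499 0.383  0.2048] yaw -3.081072328410515 q7 0.9124897739614637 shift [0.0006 0.0024 0.1867] turn None
[466.4489 188.1041] 12471.5 (405, 129, 124, 121)
[288.1492 153.5889] 9452.0 (211, 115, 161, 98)
```

View pics/w4.png

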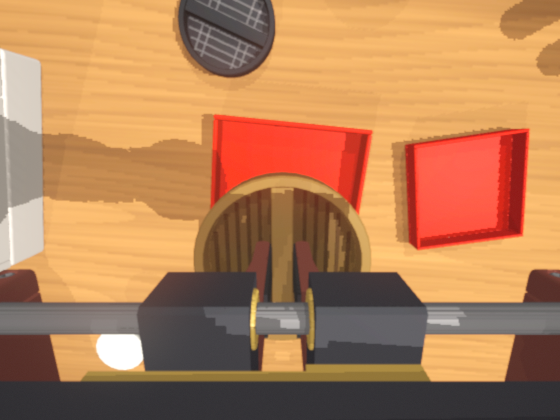

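The filter hangs level above the large tray, whose near edge runs (215,115)–(371,130). Lower it.

Call:
{"method": "servo_tool", "body": {
  "rows": [
    [0,0.002,0.05,0,0,0],
    [0,0,0.05,0,0,0],
    [0,0,0.04,0,0,0],
    [0,0,0.025,0,0,0],
    [0,0,0.015,0,0,0],
    [0,0,0.006,0,0,0],
    [0,0,0,0,0,0],
    [0,0,0,0,0,0]
  ]
}}

```text
time: 15.12
eef_pos: [0.5501, 0.3873, 0.0209]
eef_rot: [[-0.998, -0.062, 0.001], [-0.062, 0.998, 0.001], [-0.002, 0.001, -1.0]]
ft_force: [0.0, -0.1, -0.7]
width: 0.0115
finger_force: 20.0
```

Call:
{"method": "servo_tool", "body": {
  "rows": [
    [0,0,0,0,0,0],
    [0,0,0,0,0,0],
    [0,0,0,0,0,0],
    [0,0,-0.02,0,0,0],
    [0,0,-0.05,0,0,0],
    [0,0,-0.06,0,0,0],
    [0,0,-0.06,0,0,0],
    [0,0,0,0,0,0]
  ],
  "grip": 0.045
}}

```text
time: 16.12
eef_pos: [0.5518, 0.3888, 0.2175]
eef_rot: [[-0.998, -0.062, 0.009], [-0.062, 0.998, 0.007], [-0.009, 0.007, -1.0]]
ft_force: [1.4, -0.4, -0.6]
width: 0.045
finger_force: 0.0
```

Run:
```python
from h import *
W,cw=grab("wrist");T,ct=grab("top");S,cs=grab("scene")
cv2.imwrite("pics/t5.png",T[:,:,::-1]);cv2.imwrite("pics/s5.png",S[:,:,::-1])
cv2.imwrite("pics/m5.png",np.hstack([cv2.resize(W,(400,300)),cv2.resize(T[180:320,150:420],(400,207)) if 0 else cv2.resize(T,(400,300))])[:,:,::-1])
go([.38,.31,.2])
```

```text
t 16.275 pos [0.5491 0.3865 0.2098] yaw -3.079391966079387 q7 0.9097057687148427 shift [ 0.1735 -0.0659  0.0098] turn None
```

View pics/m5.png

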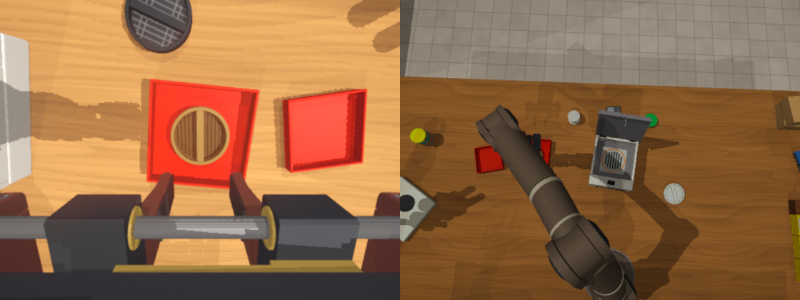

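The spent filter lies flat and centred in the big tray, and the bay in the top view is empty.

Call:
{"method": "servo_tool", "body": {
  "rows": [
    [0.045,-0.016,0,0,0,0],
    [0.045,-0.016,0,0,0,0],
    [0.045,-0.016,0,0,0,0],
    [0.045,-0.016,0,0,0,0],
    [0,0,0,0,0,0],
    [0,0,0,0,0,0],
    [0,0,0,0,0,0]
  ]
}}

```text
time: 17.15
eef_pos: [0.3745, 0.312, 0.2091]
eef_rot: [[-0.998, -0.062, -0.0], [-0.062, 0.998, -0.0], [0.0, -0.0, -1.0]]
ft_force: [0.7, 0.1, 0.4]
width: 0.0451
finger_force: 0.0
```

Run:
```python
from h import *
W,cw=grab("wrist");cv2.imwrite("pics/w6.png",W[:,:,::-1]);np.savez("w6.npz",K=cw[0],W=cw[1])
go([.372,.311,.012])
b=blobs(W,(0,0,0),(180,255,85),(150,60,420,270),2000)
for x in b[:3]: print(x[0],x[1],cv2.boundingRect(x[2]),cv2.fitEllipse(x[2]))
```

```text
t 17.2 pos [0.3745 0.312  0.2091] yaw -3.079984089425825 q7 0.8056260735886858 shift [ 0.0024 -0.0008  0.1971] turn None
```

View pics/w6.png

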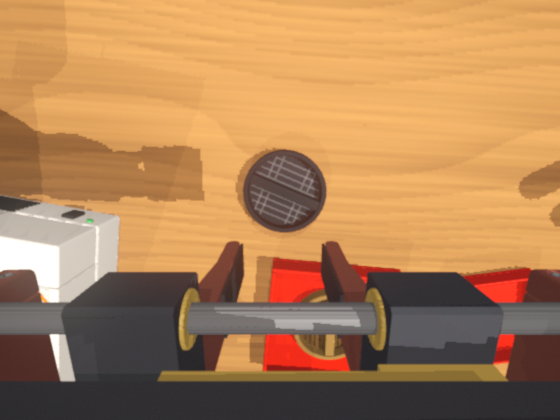

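The carbon filter is at (285,190), its bar sloping down-right (slope about 0.38).

Run:
```python
from h import *
z=np.load("w6.npz");c=(z["K"],z["W"])
m=vision.camera_model("top");ct=(m["K"],np.linalg.inv(m["camera_from_world"]))
m=vision.camera_model("scene");cs=(m["K"],np.linalg.inv(m["camera_from_world"]))
print(tri(ct,(203.53,269.95),c,(285,190.5)),tri(cs,(331.6,181.2),c,(285,190.5)))
X=plane(c,(285.3,190.5),.018);print(X)
a,b=plane(c,(265,182.7),.018),plane(c,(305,198),.018);d=b-a;y=np.arctan2(d[1],d[0]);print("bar yaw",y,y+np.pi)
go([X[0],X[1],.012],y);go([X[0],X[1],.012],y+np.pi)
```

```text
(array([ 0.3739,  0.3157, -0.015 ]), np.float64(0.0030861791563276974)) (array([0.3708, 0.3157, 0.006 ]), np.float64(0.0014711029814019382))
[0.3688 0.3165 0.018 ]
bar yaw 1.2614430112552097 4.403035664845003
t 17.2 pos [0.3745 0.312  0.2091] yaw -3.079984089425825 q7 0.8056260735886858 shift [0.0053 0.005  0.1971] turn 1.9417582064985517
t 17.2 pos [0.3745 0.312  0.2091] yaw -3.079984089425825 q7 0.8056260735886858 shift [0.0053 0.005  0.1971] turn -1.1998344470912414
```

Call:
{"method": "servo_tool", "body": {
  "rows": [
    [0.005,0.005,0.02,0,0,0],
    [0,0,0.01,0,0,-0.18],
    [0,0,0.01,0,0,-0.18],
    [0,0,0.01,0,0,-0.18],
    [0,0,0.01,0,0,-0.18],
    [0,0,0.01,0,0,-0.18],
    [0,0,0.01,0,0,-0.18],
    [0,0,0.01,0,0,-0.12],
    [0,0,0,0,0,0],
    [0,0,0,0,0,0]
  ]
}}

```text
time: 18.45
eef_pos: [0.3688, 0.3166, 0.1197]
eef_rot: [[-0.307, -0.952, -0.0], [-0.952, 0.307, 0.0], [0.0, 0.0, -1.0]]
ft_force: [0.2, 0.1, 0.6]
width: 0.0452
finger_force: 0.0
```

Run:
```python
from h import *
W,cw=grab("wrist");cv2.imwrite("pics/w7.png",W[:,:,::-1]);np.savez("w7.npz",K=cw[0],W=cw[1])
go([.3688,.3165,.011],4.403)
h=cv2.cvtColor(W,cv2.COLOR_RGB2HSV)[:,:,2]
b=blobs(W,(0,0,0),(180,255,110),(180,60,390,262),1500)
for x in b[:3]: print(x[0],x[1],cv2.boundingRect(x[2]),[plane(cw,x[0],.018)])
print(proj(cw,[.3688,.3165,.018]))
```

```text
t 18.5 pos [0.3688 0.3167 0.1199] yaw -1.881881091707289 q7 1.8827776646360124 shift [ 0.0002 -0.      0.1089] turn -0.0016957845277012495
[276.6443 210.7749] 9022.0 (219, 157, 114, 105) [array([0.3723, 0.3132, 0.018 ])]
[281.4314 212.9689]
```

View pics/w7.png

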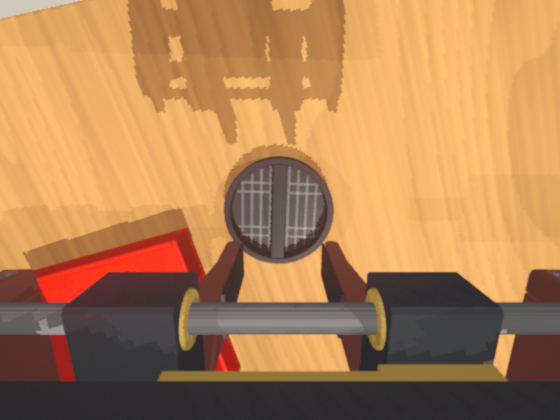

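The bar stands upright at column 279, filter centre (279,210); about 2 mm corrections.

Call:
{"method": "servo_tool", "body": {
  "rows": [
    [0.0025,-0.002,0.03,0,0,0],
    [0,0,0.03,0,0,0],
    [0,0,0.025,0,0,0],
    [0,0,0.014,0,0,0],
    [0,0,0.01,0,0,0],
    [0,0,0,0,0,0],
    [0,0,0,0,0,0]
  ]
}}

```text
time: 19.38
eef_pos: [0.37, 0.3139, 0.0113]
eef_rot: [[-0.304, -0.953, 0.001], [-0.953, 0.304, 0.001], [-0.001, -0.001, -1.0]]
ft_force: [0.0, 1.0, 0.9]
width: 0.0451
finger_force: 0.0
```

Call:
{"method": "servo_tool", "body": {
  "rows": [
    [0,0,0,0,0,0],
    [0,0,0,0,0,0],
    [0,0,0,0,0,0],
    [0,0,0,0,0,0],
    [0,0,0,0,0,0]
  ],
  "grip": 0
}}

```text
time: 20.0
eef_pos: [0.3698, 0.3135, 0.0108]
eef_rot: [[-0.304, -0.953, 0.0], [-0.953, 0.304, 0.0], [-0.0, -0.0, -1.0]]
ft_force: [0.0, -0.0, 2.4]
width: 0.0118
finger_force: 19.9
```

Call:
{"method": "servo_tool", "body": {
  "rows": [
    [0,0,-0.03,0,0,0],
    [0,0,-0.05,0,0,0],
    [0,0,-0.05,0,0,0],
    [0,0,-0.05,0,0,0],
    [0,0,-0.02,0,0,0.18],
    [0,0,0,0,0,0.18],
    [0,0,0,0,0,0.18],
    [0,0,0,0,0,0.18],
    [0,0,0,0,0,0.18],
    [0,0,0,0,0,0.18]
  ]
}}

```text
time: 21.25
eef_pos: [0.3692, 0.3132, 0.2103]
eef_rot: [[-0.984, -0.176, -0.001], [-0.176, 0.984, -0.001], [0.001, -0.0, -1.0]]
ft_force: [-0.1, -0.7, -1.4]
width: 0.012
finger_force: 19.9
```

Call:
{"method": "servo_tool", "body": {
  "rows": [
    [0,0,0,0,0,0.15],
    [0,0,0,0,0,0.15],
    [0,0,0,0,0,0],
    [0,0,0,0,0,0]
  ]
}}

```text
time: 21.75
eef_pos: [0.3694, 0.3134, 0.2104]
eef_rot: [[-0.993, 0.114, -0.0], [0.114, 0.993, -0.0], [0.0, -0.0, -1.0]]
ft_force: [-0.2, -0.7, -1.4]
width: 0.0116
finger_force: 19.9
```

Run:
```python
from h import *
go([.5344,-.0083,.21],np.pi-.12)
T,ct=grab("top");cv2.imwrite("pics/t8.png",T[:,:,::-1])
print("ring z.055:")
for x in blobs(T,(5,110,120),(22,255,255),(275,195,330,250),20)[:3]: (c,r,a)=cv2.fitEllipse(x[2]) ;print(x[0],x[1],c,r,plane(ct,c,.055))
print(T[215:235:4,285:320:5])
```

```text
t 21.75 pos [0.3694 0.3134 0.2104] yaw 3.0272428939787646 q7 0.6115810561936735 shift [-0.2006 -0.3008  0.0005] turn 0.00565024038897155
ring z.055:
[298.3344 224.069 ] 797.0 (298.32861328125, 224.06842041015625) (31.602054595947266, 32.20769119262695) [ 0.5358 -0.0102  0.055 ]
[[[166 124  87]
  [143 143 133]
  [117 116 108]
  [ 53  52  48]
  [128 128 118]
  [147 121  97]
  [138 138 128]]

 [[154 151 138]
  [139 140 129]
  [ 91  92  85]
  [105 105  97]
  [115 115 106]
  [ 79  78  73]
  [139 138 128]]

 [[154 154 143]
  [137 137 127]
  [ 38  38  35]
  [122 122 113]
  [ 90  89  83]
  [101 100  92]
  [145 123 100]]

 [[155 155 144]
  [109 109 101]
  [ 78  78  72]
  [123 123 115]
  [ 37  37  35]
  [121 120 112]
  [134 113  92]]

 [[167 131 105]
  [ 47  48  45]
  [104 104  96]
  [113 113 104]
  [ 77  77  71]
  [140 139 129]
  [121 119 112]]]
```

Call:
{"method": "servo_tool", "body": {
  "rows": [
    [-0.0335,-0.05,0,0,0,0],
    [-0.0335,-0.05,0,0,0,0],
    [-0.0335,-0.05,0,0,0,0],
    [-0.0335,-0.05,0,0,0,0],
    [-0.0335,-0.05,0,0,0,0],
    [-0.0335,-0.05,0,0,0,0],
    [0,-0.0015,0,0,0,0],
    [0,0,0,0,0,0]
  ]
}}

```text
time: 22.8
eef_pos: [0.5334, -0.0092, 0.2103]
eef_rot: [[-0.993, 0.117, -0.001], [0.117, 0.993, 0.0], [0.001, 0.0, -1.0]]
ft_force: [0.1, -0.1, -1.5]
width: 0.0115
finger_force: 19.9
```

Run:
```python
from h import *
go([.5351,-.0092,.066],np.pi-.12)
z=np.load("w3.npz");c3=(z["K"],z["W"])
m=vision.camera_model("top");ct=(m["K"],np.linalg.inv(m["camera_from_world"]))
W3=cv2.imread("pics/w3.png")[:,:,::-1].copy()
b=cv2.inRange(cv2.cvtColor(W3,cv2.COLOR_RGB2HSV),(8,170,200),(20,255,255))[130:250,250:350]
y,x=np.nonzero(b); P=np.c_[x+250,y+130]; q=np.array([plane(c3,p,.055) for p in P])
if len(q)>10:
  A=np.c_[2*q[:,:2],np.ones(len(q))];s=np.linalg.lstsq(A,(q[:,:2]**2).sum(1),rcond=None)[0];print(len(q),s[:2],np.sqrt(s[2]+s[0]**2+s[1]**2))
print(tri(ct,(298.33,224.07),c3,proj(c3,np.r_[s[:2],.055])))
```

```text
t 22.8 pos [ 0.5334 -0.0092  0.2103] yaw 3.024321027186761 q7 1.4034394623781596 shift [-0.0018  0.0002  0.1443] turn 0.00272837359696787
316 [ 0.5356 -0.0072] 0.05463468776175854
(array([ 0.5321, -0.0082,  0.0752]), np.float64(0.001094041193510671))
```

Call:
{"method": "servo_tool", "body": {
  "rows": [
    [-0.002,0.0005,0.04,0,0,0],
    [0,0,0.04,0,0,0],
    [0,0,0.03,0,0,0],
    [0,0,0.02,0,0,0],
    [0,0,0.009,0,0,0],
    [0,0,0.004,0,0,0],
    [0,0,0,0,0,0],
    [0,0,0,0,0,0]
  ]
}}

```text
time: 23.8
eef_pos: [0.5363, -0.0091, 0.0684]
eef_rot: [[-0.993, 0.117, 0.001], [0.117, 0.993, 0.0], [-0.001, 0.0, -1.0]]
ft_force: [0.6, -0.0, -1.5]
width: 0.0119
finger_force: 19.9
```

Call:
{"method": "servo_tool", "body": {
  "rows": [
    [0,0,0,0,0,0],
    [0,0,0,0,0,0],
    [0,0,0,0,0,0],
    [0,0,-0.02,0,0,0],
    [0,0,-0.05,0,0,0],
    [0,0,-0.05,0,0,0],
    [0,0,-0.04,0,0,0],
    [0,0,0,0,0,0]
  ],
  "grip": 0.045
}}

```text
time: 24.8
eef_pos: [0.5376, -0.0093, 0.231]
eef_rot: [[-0.993, 0.118, 0.006], [0.118, 0.993, 0.001], [-0.006, 0.001, -1.0]]
ft_force: [0.4, 0.1, -0.7]
width: 0.0449
finger_force: 0.0
```

Run:
```python
from h import *
W,cw=grab("wrist");cv2.imwrite("pics/w9.png",W[:,:,::-1])
for v in (60,80,100):
  b=blobs(W,(0,0,0),(180,255,v),(200,130,345,243),1000)
  for x in b[:2]: print(v,x[0],x[1],cv2.boundingRect(x[2]),plane(cw,x[0],.073))
print(proj(cw,[.5352,-.0085,.073]),proj(cw,[.5352,-.0085,.055]))
go([.3874,-.3134,.2])
```

```text
60 [281.2367 197.7524] 6030.5 (237, 154, 89, 88) [ 0.535  -0.0086  0.073 ]
80 [281.2905 197.654 ] 6149.5 (237, 154, 90, 89) [ 0.5349 -0.0086  0.073 ]
100 [281.2236 197.661 ] 6248.0 (237, 153, 90, 90) [ 0.5349 -0.0086  0.073 ]
[281.3901 197.9453] [281.3854 194.6145]
t 24.85 pos [ 0.5365 -0.0093  0.2288] yaw 3.023785518391535 q7 1.4024762431377436 shift [ 0.1124 -0.3196  0.0283] turn None
```

View pics/w9.png

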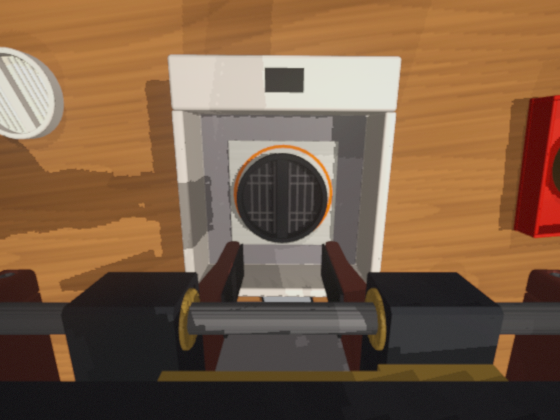

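Carbon is centred in the ring (281,198). Next, the fine filter.

Call:
{"method": "servo_tool", "body": {
  "rows": [
    [0.019,-0.053,0,0,0,0],
    [0.019,-0.053,0,0,0,0],
    [0.019,-0.053,0,0,0,0],
    [0.019,-0.053,0,0,0,0],
    [0.019,-0.053,0,0,0,0],
    [0.018,-0.053,0,0,0,0],
    [0,0,0.02,0,0,0],
    [0,0,0,0,0,0],
    [0,0,0,0,0,0]
  ]
}}

```text
time: 25.98
eef_pos: [0.3864, -0.311, 0.2072]
eef_rot: [[-0.993, 0.116, -0.001], [0.116, 0.993, 0.001], [0.001, 0.001, -1.0]]
ft_force: [-0.0, 0.0, -1.1]
width: 0.0449
finger_force: 0.0
```

Run:
```python
from h import *
W,cw=grab("wrist");cv2.imwrite("pics/w10.png",W[:,:,::-1]);np.savez("w10.npz",K=cw[0],W=cw[1])
go([.3874,-.3134,.2])
b=blobs(W,(0,0,110),(180,50,255),(180,60,390,262),1500)
for x in b[:3]: print(x[0],x[1],cv2.boundingRect(x[2]),plane(cw,x[0],.018))
T,ct=grab("top");b=blobs(T,(0,0,120),(180,60,255),(340,230,430,310),200)
cv2.imwrite("pics/t10.png",T[:,:,::-1])
```

```text
t 26.025 pos [ 0.3867 -0.3111  0.2076] yaw 3.0253022203634803 q7 2.1097761220191793 shift [-0.001  -0.0022  0.0076] turn None
[282.2092 194.342 ] 5369.0 (241, 153, 84, 83) [ 0.3851 -0.3095  0.018 ]
```

View pics/w10.png

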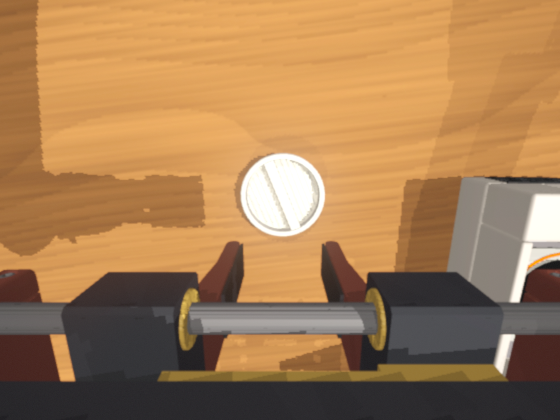

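The fine filter is at (282,194), bar leaning from (265,165) to (296,229). I'll measure its angle by edge direction.

Run:
```python
from h import *
z=np.load("w10.npz");c=(z["K"],z["W"])
g=cv2.cvtColor(cv2.imread("pics/w10.png"),cv2.COLOR_BGR2GRAY).astype(np.float32)
gx,gy=cv2.Sobel(g,5,1,0),cv2.Sobel(g,5,0,1)
Y,X=np.mgrid[:420,:560]; k=np.hypot(X-282.2,Y-194.3)<33
n=.5*np.arctan2((2*gx*gy)[k].sum(),(gx**2-gy**2)[k].sum()); t=n+np.pi/2; print("dir deg",np.degrees(t))
u=np.array([np.cos(t),np.sin(t)]); 
for zz in (.018,):
  a,b=[plane(c,np.array([282.2,194.3])+s*30*u,zz) for s in(-1,1)];d=b-a;y=np.arctan2(d[1],d[0]);print(y,y+np.pi)
go([.3851,-.3095,.011],y);go([.3851,-.3095,.011],y+np.pi)
m=vision.camera_model("scene");cs=(m["K"],np.linalg.inv(m["camera_from_world"]));print(tri(cs,(127.9,212.7),c,(282.2,194.3)))
# bar offset: profile across
w=np.array([-u[1],u[0]])
prof=[np.mean([g[int(round(194.3+s*u[1]+o*w[1])),int(round(282.2+s*u[0]+o*w[0]))] for s in range(-20,21)]) for o in range(-16,17)];print(np.round(prof))
```

```text
dir deg 72.1012
0.18979094535350535 3.3313835989432983
t 26.075 pos [ 0.3868 -0.3112  0.2079] yaw 3.0252433530851395 q7 2.109788111058249 shift [0.0019 0.0015 0.1969] turn 2.8354524077316343
t 26.075 pos [ 0.3868 -0.3112  0.2079] yaw 3.0252433530851395 q7 2.109788111058249 shift [0.0019 0.0015 0.1969] turn -0.3061402458581588
(array([ 0.3866, -0.3094,  0.0098]), np.float64(0.0005498303578684863))
[255. 255. 255. 255. 255. 254. 254. 255. 255. 255. 254. 254. 254. 255.
 255. 255. 255. 255. 255. 255. 252. 242. 232. 226. 227. 236. 243. 250.
 254. 255. 255. 255. 255.]
```

Call:
{"method": "servo_tool", "body": {
  "rows": [
    [0.002,0.0015,0.03,0,0,0],
    [0,0,0.03,0,0,-0.125],
    [0,0,0.03,0,0,-0.125],
    [0,0,0,0,0,-0.12],
    [0,0,0,0,0,0],
    [0,0,0,0,0,0]
  ]
}}

```text
time: 26.82
eef_pos: [0.385, -0.3101, 0.1183]
eef_rot: [[-0.969, -0.248, 0.001], [-0.248, 0.969, -0.001], [-0.001, -0.001, -1.0]]
ft_force: [0.2, -0.1, 0.9]
width: 0.0451
finger_force: 0.0
```

Run:
```python
from h import *
W,cw=grab("wrist");np.savez("w11.npz",K=cw[0],W=cw[1])
g=W[130:280,180:380].astype(float); v=cv2.cvtColor(W,cv2.COLOR_RGB2GRAY)[130:280,180:380]
v=np.uint8(np.clip((v.astype(float)-205)*5,0,255))
cv2.imwrite("pics/w11.png",cv2.resize(v,None,fx=4,fy=4,interpolation=cv2.INTER_CUBIC))
go([.3851,-.3095,.011])
b=blobs(W,(0,0,110),(180,50,255),(180,60,390,262),1500)
for x in b[:2]: print(x[0],x[1],cv2.boundingRect(x[2]),plane(cw,x[0],.018))
print(proj(cw,np.r_[status.read_state()["eef_pos"][:2],.018]))
```

```text
t 26.875 pos [ 0.3849 -0.3101  0.1182] yaw -2.891056866556851 q7 2.4938178131153776 shift [-0.0002  0.0007  0.1072] turn None
[280.8456 212.524 ] 8895.5 (226, 160, 110, 102) [ 0.3834 -0.3107  0.018 ]
[281.0692 214.2298]
```

View pics/w11.png

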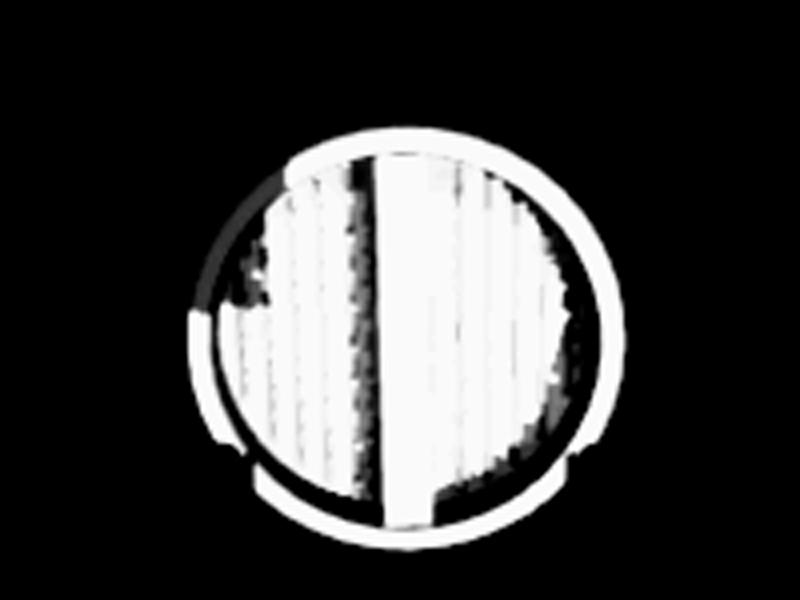

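The bar is upright at crop column 408 (image 282), aligned with the tool.

Call:
{"method": "servo_tool", "body": {
  "rows": [
    [0.0015,0,0.03,0,0,0],
    [0,0,0.03,0,0,-0.02],
    [0,0,0.025,0,0,0],
    [0,0,0.013,0,0,0],
    [0,0,0.009,0,0,0],
    [0,0,0,0,0,0],
    [0,0,0,0,0,0]
  ]
}}

```text
time: 27.75
eef_pos: [0.3834, -0.3108, 0.0113]
eef_rot: [[-0.963, -0.269, 0.001], [-0.269, 0.963, -0.001], [-0.001, -0.001, -1.0]]
ft_force: [0.9, 0.9, -0.1]
width: 0.0451
finger_force: 0.0
```

Call:
{"method": "servo_tool", "body": {
  "rows": [
    [0,0,0,0,0,0],
    [0,0,0,0,0,0],
    [0,0,0,0,0,0],
    [0,0,0,0,0,0],
    [0,0,0,0,0,0]
  ],
  "grip": 0
}}

```text
time: 28.38
eef_pos: [0.3831, -0.3106, 0.0108]
eef_rot: [[-0.963, -0.269, 0.0], [-0.269, 0.963, -0.0], [-0.0, -0.0, -1.0]]
ft_force: [-0.6, 0.2, 2.1]
width: 0.0117
finger_force: 20.0
```

Call:
{"method": "servo_tool", "body": {
  "rows": [
    [0,0,-0.03,0,0,0],
    [0,0,-0.05,0,0,0],
    [0,0,-0.05,0,0,0],
    [0,0,-0.05,0,0,0.1],
    [0,0,-0.03,0,0,0.15],
    [0,0,0,0,0,0.15],
    [0,0,0,0,0,0],
    [0,0,0,0,0,0]
  ]
}}

```text
time: 29.38
eef_pos: [0.3826, -0.3101, 0.22]
eef_rot: [[-0.992, 0.124, -0.001], [0.124, 0.992, 0.001], [0.001, 0.0, -1.0]]
ft_force: [-0.1, 0.5, -1.6]
width: 0.0117
finger_force: 20.0
```

Run:
```python
from h import *
go([.5352,-.0085,.215],np.pi-.12)
```

```text
t 29.375 pos [ 0.3826 -0.3101  0.22  ] yaw 3.0171682171167737 q7 2.096214569968752 shift [-0.114   0.3182  0.005 ] turn -0.0044244364730192665
```

Call:
{"method": "servo_tool", "body": {
  "rows": [
    [-0.019,0.053,0,0,0,0],
    [-0.019,0.053,0,0,0,0],
    [-0.019,0.053,0,0,0,0],
    [-0.019,0.053,0,0,0,0],
    [-0.019,0.053,0,0,0,0],
    [-0.019,0.053,0,0,0,0],
    [0,0,0,0,0,0],
    [0,0,0,0,0,0]
  ]
}}

```text
time: 30.38
eef_pos: [0.536, -0.0101, 0.2198]
eef_rot: [[-0.992, 0.126, -0.002], [0.126, 0.992, -0.001], [0.002, -0.001, -1.0]]
ft_force: [0.4, 0.4, -0.9]
width: 0.0116
finger_force: 20.0
```

Run:
```python
from h import *
go([.5352,-.0085,.085],np.pi-.12)
```

```text
t 30.375 pos [ 0.536  -0.0101  0.2198] yaw 3.015437191963244 q7 1.3945092843730724 shift [0.0007 0.0017 0.1348] turn -0.006155461626549119
```

Call:
{"method": "servo_tool", "body": {
  "rows": [
    [0.0005,0.001,0.04,0,0,0],
    [0,0,0.04,0,0,0],
    [0,0,0.025,0,0,0],
    [0,0,0.015,0,0,0],
    [0,0,0.009,0,0,0],
    [0,0,0.006,0,0,0],
    [0,0,0,0,0,0],
    [0,0,0,0,0,0]
  ]
}}

```text
time: 31.38
eef_pos: [0.5366, -0.0085, 0.0863]
eef_rot: [[-0.992, 0.127, 0.001], [0.127, 0.992, 0.0], [-0.001, 0.0, -1.0]]
ft_force: [-0.9, 0.3, -2.0]
width: 0.0119
finger_force: 20.0
```

Call:
{"method": "servo_tool", "body": {
  "rows": [
    [0,0,0,0,0,0],
    [0,0,0,0,0,0],
    [0,0,0,0,0,0],
    [0,0,-0.02,0,0,0],
    [0,0,-0.05,0,0,0],
    [0,0,-0.05,0,0,0],
    [0,0,-0.03,0,0,0],
    [0,0,0,0,0,0],
    [0,0,0,0,0,0]
  ],
  "grip": 0.045
}}

```text
time: 32.5
eef_pos: [0.5356, -0.0085, 0.2348]
eef_rot: [[-0.992, 0.127, -0.001], [0.127, 0.992, -0.0], [0.001, -0.0, -1.0]]
ft_force: [0.7, 0.1, -0.3]
width: 0.0449
finger_force: 0.0
```

Run:
```python
from h import *
W,cw=grab("wrist");T,ct=grab("top")
for x in blobs(W,(0,0,150),(180,60,255),(225,140,345,243),300)[:3]: print(x[0],x[1],cv2.boundingRect(x[2]),plane(cw,x[0],.091))
print(proj(cw,[.5352,-.0085,.091]))
W2=W.copy();W2[:120,:]=W[:120,:]
cv2.imwrite("pics/m12.png",np.hstack([cv2.resize(W,(400,300)),cv2.resize(T,(400,300))])[:,:,::-1])
go([.5352,-.0085,.085],np.pi-.12)
```

```text
[284.74   195.1513] 8315.0 (229, 143, 106, 100) [ 0.5267 -0.0035  0.091 ]
[281.0606 203.7325]
t 32.6 pos [ 0.5354 -0.0085  0.2342] yaw 3.0138725080230193 q7 1.3895673474067247 shift [-0.0001  0.      0.1492] turn -0.007720145566773695
```

View pics/m12.png

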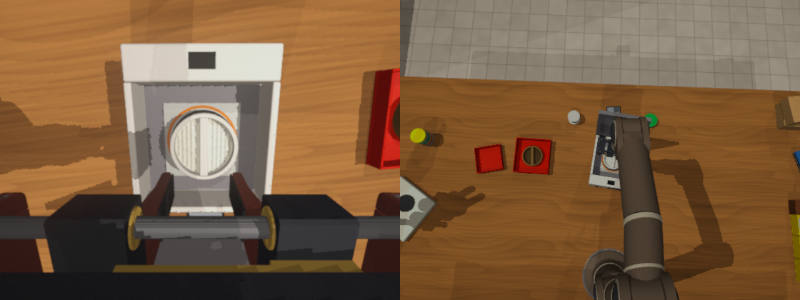

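Fine filter sits centred on the carbon in the ring; the spent one is in the tray, and no blue filter is anywhere. Now the hatch arc numbers and a check for blue.

Run:
```python
from h import *
for f,box in (("t2",(0,120,560,420)),("t5",(0,120,560,420)),("s5",(60,120,520,330))):
    im=cv2.imread(f"pics/{f}.png")[:,:,::-1].copy(); print(f,[(x[0].round(),x[1]) for x in blobs(im,(95,90,40),(130,255,255),box,40)])
r=.21; th=np.linspace(1.75,-.04,41)
u=-r*np.cos(th)+.006*np.sin(th)+.01; z=.122+r*np.sin(th)+.006*np.cos(th)
for i in range(0,41,4): print(i,round(th[i],3),"u %.4f z %.4f"%(u[i],z[i]), "" if i==0 else "4 rows of (%.4f,0,%.4f)"%((u[i-4]-u[i])/4,(z[i-4]-z[i])/4))
H=np.array([.629,-.018]);a=np.array([.993,-.12])
for i in (0,40): print(H+a*u[i],z[i])
```

```text
t2 [(array([557., 218.]), 69.0)]
t5 [(array([557., 218.]), 69.0)]
s5 []
0 1.75 u 0.0533 z 0.3276 
4 1.571 u 0.0160 z 0.3320 4 rows of (0.0093,0,-0.0011)
8 1.392 u -0.0214 z 0.3297 4 rows of (0.0094,0,0.0006)
12 1.213 u -0.0579 z 0.3208 4 rows of (0.0091,0,0.0022)
16 1.034 u -0.0922 z 0.3055 4 rows of (0.0086,0,0.0038)
20 0.855 u -0.1233 z 0.2844 4 rows of (0.0078,0,0.0053)
24 0.676 u -0.1501 z 0.2581 4 rows of (0.0067,0,0.0066)
28 0.497 u -0.1717 z 0.2274 4 rows of (0.0054,0,0.0077)
32 0.318 u -0.1876 z 0.1934 4 rows of (0.0040,0,0.0085)
36 0.139 u -0.1971 z 0.1570 4 rows of (0.0024,0,0.0091)
40 -0.04 u -0.2001 z 0.1196 4 rows of (0.0007,0,0.0094)
[ 0.682  -0.0244] 0.32756757250962976
[0.4303 0.006 ] 0.11959744046077268
```

Call:
{"method": "servo_tool", "body": {
  "rows": [
    [0,0,-0.05,0,0,0],
    [0,0,-0.05,0,0,0],
    [0,0,-0.05,0,0,0],
    [0,0,-0.05,0,0,0],
    [-0.04,0,0,0,0,0],
    [-0.043,0,0,0,0,0],
    [-0.043,0,0,0,0,0],
    [-0.043,0,0,0,0,0],
    [-0.043,0,0,0,0,0],
    [0,0,0,0,0,0]
  ],
  "grip": 0
}}

```text
time: 33.85
eef_pos: [0.7485, -0.0357, 0.4289]
eef_rot: [[-0.992, 0.128, -0.008], [0.128, 0.992, -0.001], [0.008, -0.002, -1.0]]
ft_force: [0.5, -0.8, -1.1]
width: 0.0007
finger_force: 0.0
```

Call:
{"method": "servo_tool", "body": {
  "rows": [
    [0,0,0.035,0,0,0],
    [0,0,0.035,0,0,0],
    [0,0,0.03,0,0,0],
    [0.025,0,0,0,0,0],
    [0.02,0,0,0,0,0],
    [0.01,0,0,0,0,0],
    [0,0,0,0,0,0]
  ]
}}

```text
time: 34.72
eef_pos: [0.6914, -0.0284, 0.3362]
eef_rot: [[-0.992, 0.127, 0.001], [0.127, 0.992, 0.0], [-0.001, 0.0, -1.0]]
ft_force: [-0.4, 0.4, -0.5]
width: 0.0001
finger_force: 0.0
```

Call:
{"method": "servo_tool", "body": {
  "rows": [
    [0.01,0,-0.001,0,0,0],
    [0.01,0,-0.001,0,0,0],
    [0.009,0,-0.001,0,0,0],
    [0.009,0,-0.001,0,0,0],
    [0.009,0,0,0,0,0],
    [0.009,0,0.001,0,0,0]
  ]
}}

```text
time: 35.48
eef_pos: [0.6359, -0.0213, 0.3389]
eef_rot: [[-0.992, 0.127, 0.001], [0.127, 0.992, 0.0], [-0.001, 0.0, -1.0]]
ft_force: [1.3, -0.0, 1.5]
width: 0.0002
finger_force: 0.6
```

```bash
cat >> h.py <<'E'
def uz():
    s=status.read_state();d=s["eef_pos"][:2]-[.629,-.018];print("u %.4f v %.4f z %.4f"%(d@[.993,-.12],d@[.12,.993],s["eef_pos"][2]),s["ft_force"],s["time"])
E
python3 -c "
from h import *
uz()"
```

```text
u 0.0072 v -0.0024 z 0.3389 [ 1.3184 -0.0005  1.5143] 35.475
```

Call:
{"method": "servo_tool", "body": {
  "rows": [
    [0.0095,0,0.003,0,0,0],
    [0.0095,0,0.003,0,0,0],
    [0.0095,0,0.003,0,0,0],
    [0.009,0,0.0022,0,0,0],
    [0.009,0,0.0022,0,0,0],
    [0.009,0,0.0022,0,0,0],
    [0.009,0,0.0022,0,0,0]
  ]
}}

```text
time: 36.35
eef_pos: [0.5717, -0.0131, 0.3205]
eef_rot: [[-0.992, 0.127, -0.0], [0.127, 0.992, -0.0], [0.0, -0.0, -1.0]]
ft_force: [1.1, 0.7, -0.7]
width: 0.0004
finger_force: 0.5
```

Call:
{"method": "servo_tool", "body": {
  "rows": [
    [0.0086,0,0.0038,0,0,0],
    [0.0086,0,0.0038,0,0,0],
    [0.0086,0,0.0038,0,0,0],
    [0.0086,0,0.0038,0,0,0]
  ]
}}

```text
time: 36.85
eef_pos: [0.5377, -0.0087, 0.3053]
eef_rot: [[-0.992, 0.127, 0.0], [0.127, 0.992, 0.0], [-0.0, 0.0, -1.0]]
ft_force: [1.4, 0.5, -0.0]
width: 0.0004
finger_force: 0.5
```

```bash
python3 -c "
from h import *
uz()"
```

```text
u -0.0917 v -0.0017 z 0.3053 [ 1.3587  0.5032 -0.045 ] 36.85
```

On the arc, in light contact. Continue.

Call:
{"method": "servo_tool", "body": {
  "rows": [
    [0.0078,0,0.0053,0,0,0],
    [0.0078,0,0.0053,0,0,0],
    [0.0078,0,0.0053,0,0,0],
    [0.0078,0,0.0053,0,0,0],
    [0.0067,0,0.0066,0,0,0],
    [0.0067,0,0.0066,0,0,0],
    [0.0067,0,0.0066,0,0,0],
    [0.0067,0,0.0066,0,0,0]
  ]
}}

```text
time: 37.85
eef_pos: [0.4805, -0.0013, 0.2576]
eef_rot: [[-0.992, 0.127, 0.0], [0.127, 0.992, -0.0], [-0.0, -0.0, -1.0]]
ft_force: [1.4, 0.2, 0.3]
width: 0.0003
finger_force: 0.5
```

Call:
{"method": "servo_tool", "body": {
  "rows": [
    [0.0054,0,0.0077,0,0,0],
    [0.0054,0,0.0077,0,0,0],
    [0.0054,0,0.0077,0,0,0],
    [0.0054,0,0.0077,0,0,0],
    [0.004,0,0.0085,0,0,0],
    [0.004,0,0.0085,0,0,0],
    [0.004,0,0.0085,0,0,0],
    [0.004,0,0.0085,0,0,0]
  ]
}}

```text
time: 38.85
eef_pos: [0.4435, 0.0034, 0.1927]
eef_rot: [[-0.992, 0.127, 0.001], [0.127, 0.992, -0.0], [-0.001, 0.0, -1.0]]
ft_force: [1.2, 1.0, 1.0]
width: 0.0004
finger_force: 0.6
```

```bash
python3 -c "
from h import *
uz()"
```

```text
u -0.1868 v -0.0010 z 0.1927 [1.2076 0.9858 1.0311] 38.85
```

Call:
{"method": "servo_tool", "body": {
  "rows": [
    [0.0025,0,0.009,0,0,0],
    [0.0025,0,0.009,0,0,0],
    [0.0025,0,0.009,0,0,0],
    [0.0025,0,0.009,0,0,0],
    [0.001,0,0.009,0,0,0],
    [0.001,0,0.009,0,0,0],
    [0.001,0,0.007,0,0,0],
    [0,0,0.006,0,0,0]
  ]
}}

```text
time: 39.85
eef_pos: [0.4304, 0.0051, 0.1258]
eef_rot: [[-0.992, 0.127, -0.0], [0.127, 0.992, 0.0], [0.0, -0.0, -1.0]]
ft_force: [-0.3, -0.2, 1.0]
width: 0.0003
finger_force: 0.9
```

Call:
{"method": "servo_tool", "body": {
  "rows": [
    [0,0,0.004,0,0,0],
    [0,0,0.002,0,0,0],
    [0,0,0.001,0,0,0],
    [0,0,0,0,0,0],
    [0,0,0,0,0,0]
  ]
}}

```text
time: 40.48
eef_pos: [0.4305, 0.0051, 0.1196]
eef_rot: [[-0.992, 0.127, -0.0], [0.127, 0.992, 0.0], [0.0, 0.0, -1.0]]
ft_force: [-2.1, 0.7, 7.4]
width: 0.0005
finger_force: 3.5
```

```bash
python3 -c "
from h import *
uz()"
```

```text
u -0.1999 v -0.0009 z 0.1196 [-2.1285  0.6602  7.4306] 40.475
```

Call:
{"method": "servo_tool", "body": {
  "rows": [
    [0,0,0.001,0,0,0],
    [0,0,0,0,0,0],
    [0,0,-0.01,0,0,0],
    [0,0,-0.02,0,0,0],
    [0,0,-0.03,0,0,0],
    [0.04,0,-0.05,0,0,0],
    [0.03,0,-0.05,0,0,0],
    [0,0,-0.05,0,0,0],
    [0,0,-0.05,0,0,0],
    [0,0,0,0,0,0]
  ]
}}

```text
time: 41.72
eef_pos: [0.3633, 0.014, 0.3806]
eef_rot: [[-0.992, 0.127, 0.007], [0.127, 0.992, 0.001], [-0.006, 0.002, -1.0]]
ft_force: [-0.0, 0.1, 0.0]
width: 0.0007
finger_force: 0.0
```

Call:
{"method": "servo_tool", "body": {
  "rows": [
    [0,0.06,0,0,0,0],
    [0,0.06,0,0,0,0],
    [0,0.06,0,0,0,0],
    [0,0.06,0,0,0,0],
    [0,0.03,0,0,0,0],
    [0,0,0,0,0,0],
    [0,0,0,0,0,0],
    [0,0,0,0,0,0],
    [0,0,0,0,0,0],
    [0,0,0,0,0,0]
  ]
}}

```text
time: 42.98
eef_pos: [0.3966, 0.2812, 0.3773]
eef_rot: [[-0.992, 0.128, 0.001], [0.128, 0.992, 0.0], [-0.0, 0.0, -1.0]]
ft_force: [-0.6, -0.4, -0.1]
width: 0.0006
finger_force: 0.0
```

Run:
```python
from h import *
T,ct=grab("top");S,cs=grab("scene");cv2.imwrite("pics/t20.png",T[:,:,::-1]);cv2.imwrite("pics/s20.png",S[:,:,::-1])
a=blobs(T,*ORANGE,(280,235,315,265)); b=blobs(S,(6,150,150),(17,255,255),(226,166,246,181))
print([(x[0],x[1]) for x in a],[(x[0],x[1]) for x in b])
if a and b: print(tri(cs,b[0][0],ct,a[0][0]))
T0=cv2.imread("pics/top0.png")[:,:,::-1]
for n,p in (("spool",(244,163)),("phone",(300,168)),("tin",(351,168))):
    y,x=p[1],p[0]; print(n,np.abs(T0[y-15:y+15,x-15:x+15].astype(int)-T[y-15:y+15,x-15:x+15]).mean())
x=blobs(T,(8,60,20),(25,255,200),(160,192,213,243),60);print("spent",[(k[0],k[1],plane(ct,k[0],.02)) for k in x[:1]])
uz()
```

```text
[(array([295.5484, 254.1452]), 31.0)] [(array([235.9316, 172.9829]), 19.5)]
(array([0.427 , 0.0052, 0.1295]), np.float64(0.0028541363109475778))
spool 4.773333333333333
phone 4.428518518518518
tin 4.958888888888889
spent [(array([173.5004, 226.5566]), 934.0, array([0.5184, 0.4225, 0.02  ]))]
u -0.2668 v 0.2695 z 0.3772 [-0.0009 -0.8148  1.0209] 43.075
```

The mark is back at its starting pixel, 295.5/254.1, and the hatch has stayed down for over 2 s, so it is latched.

```bash
python3 -c "
from cell import order
print(order.hand_in())"
```

```text
the job is handed in; nothing more can be done
None
```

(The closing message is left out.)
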